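# Load the bearings into a gearbox cover

### The job

Slide the two loose ball bearings across the plate and let each one drop into the empty seat of its own size in the gearbox cover, so that both lie level and fully down on the seat floor. Keep them on the plate all the way, do not pick them up, and leave the small fitted bearing, the mallet and the jar alone.

Things in the scene. Friction and masses are not known exactly. Their poses are not given: they have to be found in the camera images.
- fixture: Fixed bench fixture, 335 x 370 mm (x, y), level top 70 mm above the table. Origin: at table height under its middle; z up, x away from the robot at yaw 0. Its top is a slide plate (nearer the robot), then, flush with it, an aluminium gearbox cover, x from -30 to 120 mm, y within 165 mm either way, face up, with three round blind seats of different sizes, 10 mm deep.
- plate_top (a point): Middle of the top surface of the dark grey plastic slide plate (135 mm along the fixture's x, 350 mm along y), 70 mm above the table. Behind the cover two toggle clamps stand up to 50 mm above this level, with rubber tips on the cover at fixture x = 100, y = +145 and -145 mm, handles out to x = 220 mm; nothing else but the bearings stands above it.
- bearing_large: Loose steel ball bearing with black seals, lying flat on the slide plate: outside diameter 80 mm, bore 40 mm (open right through), width 18 mm, about 0.37 kg. Origin: centre of its underside; z is its axis. It belongs in seat_large.
- bearing_medium: The other loose bearing, of the same make, lying flat on the slide plate: outside diameter 62 mm, bore 30 mm, width 16 mm, about 0.2 kg. Origin: centre of its underside; z is its axis. It belongs in seat_medium. The two bearings may lie either way round, left or right.
- seat_large (a point): Centre of the floor of the largest seat: diameter 83 mm, floor 10 mm below the plate and cover top. A bearing fully down stands 8 mm proud of the cover.
- seat_medium (a point): Centre of the floor of the middle-sized seat: diameter 65 mm, floor 10 mm below the plate and cover top. A bearing fully down stands 6 mm proud of the cover. Its centre is 120 mm from that of seat_large, along the fixture's -y.
- bearing_small: Bearing already fitted in the third and smallest seat of the cover: outside diameter 47 mm, width 14 mm, standing 4 mm proud. Origin: centre of its underside. To be left in place.
- mallet: Bystander: loose mallet lying on the table to the left of the fixture, wooden handle, black rubber head, 270 mm long. Origin: on the table under its middle.
- grease_jar: Bystander: loose closed jar standing on the table to the right of the fixture, 72 mm in diameter, 85 mm tall. Origin: centre of its underside.
Mind the look-alikes: they are no part of the job. Leave any yellow look-alike of the bearing_large alone.

How it is judged:
At the end, for the whole second after the job is handed in: The large and the medium bearing each lie at rest in the seat of their own size: centre within 4 mm of the seat's centre, underside within 2 mm of the seat floor, level within 0.05 rad; the small bearing is still in its seat (moved less than 8 mm) (horizontal distance between bearing_large and seat_large below 0.004 m and z of bearing_large in the frame of seat_large below 0.002 m and angle between each of bearing_large, bearing_medium's own z axis and vertical below 0.05 rad and linear speed of each of bearing_large, bearing_medium below 0.01 m/s and horizontal distance between bearing_medium and seat_medium below 0.004 m and z of bearing_medium in the frame of seat_medium below 0.002 m and distance of bearing_small from where it was at the start of the episode below 0.008 m); the robot touches nothing.
It fails at once if a loose bearing is picked up or stood on edge (its underside centre more than 20 mm above the plate) (z of any of bearing_large, bearing_medium in the frame of plate_top above 0.02 m).
It fails at once if the small bearing is moved out of place by more than 8 mm (distance of bearing_small from where it was at the start of the episode above 0.008 m).
It fails at once if the mallet or the jar is moved by more than 40 mm (distance of any of mallet, grease_jar from where it was at the start of the episode above 0.04 m).
It also fails if it takes over 48 s, if anything falls off the work surface, if the arm or the gripper's body presses on something with over 40 N, if the wrist force passes 120 N, or if a joint passes its speed limit or range.

### The arm

A 7-joint arm with a two-finger parallel gripper is mounted at the origin on the work surface. World frame = base frame: x ahead of the robot, y to its left, z up, the work surface at z = 0. Lengths are in m, angles in rad, forces in N, time in s.
With the tool pointing down it reaches from about 0.375 to 0.925 m from the base axis. Payload 3.1 kg.
Tool frame: the origin (TCP) lies where the fingers leave the gripper's body, on its centre line; the fingertips stand 73 mm ahead of it and the grasp point (between the pads) lies 54 mm ahead of it; z points along the fingers, y is the line along which they close (so a half turn about z gives the same grasp; the last joint's range is limited). The gripper opens to 85 mm and grips with 20 to 120 N. Pads are 22 mm wide; open, the fingers measure 114 mm over their backs; the gripper's body (76 mm by 85 mm) begins 54 mm behind the grasp point. The pads swing forward as they close: fully open they stand 13 mm farther back than shut.
Start: joints at [-1.37, 0.383, 0.044, 1.598, -0.018, 1.161, -0.05], TCP at [0.191, 0.621, 0.304] pointing down, gripper open.
Joint ranges: [-2.61, 2.61], [-0.41, 2.15], [-1.48, 1.57], [0, 2.5], [-1.57, 4.71], [0.05, 1.97], [-2.85, 2.85]. Speed limits (rad/s): [2.79, 2.79, 3.14, 3.14, 3.14, 3.14, 3.14].

### API

Orientations are given as a unit quaternion [w, x, y, z].
In Python, from cell import * gives the robot as it stands.
- The arm moves only by the tool arm_command, never from a script. Its argument "commands" is a list of rows, each an object with "linear": the shift along the world's x, y, z each as a share of 600 mm, from -1 to 1, a list of three; "turn": the turn, a rotation vector about the world's x, y, z each as a share of 180 degrees, from -1 to 1, a list of three; "gripper": the finger opening in mm, from 0 to 85.4. A call has 1 to 8 rows; each row is the pose to reach, as a shift and turn from the pose commanded when the call began, turning the shorter way round; what a row does not reach only later rows make up. A row lasts 1/8 s, in which the tool goes at most 62.5 mm and 10.7 degrees, less where a joint would pass 70% of its speed; a pose out of reach is approached as far as the arm can. A call with a number of a shift or a turn outside -1 to 1 is refused whole. A call with a gripper value outside its range is refused whole. The fingers move at their own pace and stop on an object; "grip_force" is the grip in N (left out, the last holds). Time passes only in rows, so rows that repeat a pose let the fingers close. It gives the time, the measured TCP pose, the force, the opening and the grip force at its end, in the units of the state.
- get_state(): the state, without advancing time (a new reading comes with each control period).
- get_image(name): name is "side" or "top" or "wrist"; returns the picture (480x640x3 uint8, red, green, blue); there is no depth.
- camera_params(name): a dict with "fx", "fy", "cx", "cy" (pixels), "extrinsics" (4x4, takes a point from world to camera coordinates); the wrist camera has in their place "hand_eye" (4x4, takes a point from camera to tool coordinates, whose origin is the TCP and whose axes are the flange's). Camera axes: x right, y down, z forward; pixel columns grow to the right and rows downward; lengths in m; the calibration is good to about 2 mm. A picture is of the moment at which its call begins: read the wrist's pose just before it. camera_params takes no time and is no camera call.
- sign_off(): hands the job in; it is judged then, once.
The state is a dict: "clock": time; "joints": joint angles; "qd": joint speeds; "tau": joint torques, N m; "tool_pos": TCP position; "ee_rot": TCP orientation; "contact_force": force on the tool from outside, world axes, zero at the start; "wrist_torque": the same for the moment, N m; "opening": opening from 0.0 (shut) to 1.0 (fully open); "finger_force": force on a finger pad.
Only numpy, scipy, OpenCV 4.12 (cv2) and the standard library are available. Lean on these libraries where they do the work, as an engineer would, in place of code of your own. Each camera call takes 0.05 s, during which the arm holds its last target. There are 200 camera calls.

## Working session

There is one attempt and no reset: what is moved stays moved. The work goes in short steps, Python scripts to look and compute and a tool call to move; the robot and the scene stay as the last step left them, time stands still between calls to the robot, and variables do not carry over. Pictures are saved under pics/ and viewed, at most 10 in all, crops included, and the job is handed in when it is done.

Besides the shell and the picture viewer there is one more tool, called after ">>>" by a JSON object that holds its "op" and its "data". arm_command: Moves the arm, as the interface text tells. Shift numbers are shares of 600 mm and turn numbers shares of 180 degrees, none past 1 either way. Its arguments: {"type":"object","properties":{"commands":{"type":"array","items":{"type":"object","properties":{"linear":{"type":"array","items":{"type":"number"}},"turn":{"type":"array","items":{"type":"number"}},"gripper":{"type":"number"}}}},"grip_force":{"type":"number"}},"required":["commands"]}

```bash
mkdir -p pics; python3 - <<'E'
from cell import *
import cv2,json
for n in("top","side"):
    cv2.imwrite(f"pics/{n}0.png",get_image(n)[:,:,::-1]); p=camera_params(n); print(n,p)
s=get_state();print(s)
print(camera_params("wrist"))
E
```

```text
top {'fx': 586.3882276073242, 'fy': 586.3882276073242, 'cx': 306.1993871664028, 'cy': 237.9444224139462, 'extrinsics': array([[ 3.57357185e-04, -9.99856991e-01,  1.69076638e-02,
         6.59878771e-04],
       [-9.89844953e-01, -2.75711539e-03, -1.42124478e-01,
         5.41811671e-01],
       [ 1.42150770e-01, -1.66851764e-02, -9.89704382e-01,
         1.21554881e+00],
       [ 0.00000000e+00,  0.00000000e+00,  0.00000000e+00,
         1.00000000e+00]])}
side {'fx': 577.2798309253835, 'fy': 577.2798309253835, 'cx': 333.64281493641886, 'cy': 246.83229612375388, 'extrinsics': array([[-0.81232906, -0.5831911 ,  0.00310347,  0.42317255],
       [-0.46118473,  0.63911051, -0.61550499,  0.25698813],
       [ 0.35697358, -0.50142386, -0.78812688,  1.3179447 ],
       [ 0.        ,  0.        ,  0.        ,  1.        ]])}
{'clock': 0.1, 'joints': array([-1.36984403,  0.3837946 ,  0.04381852,  1.59943468, -0.01788712,
        1.16121853, -0.04987745]), 'qd': array([-0.0020948 , -0.00058196,  0.00034586, -0.0031587 ,  0.00184337,
        0.00188389, -0.00090382]), 'tau': array([ 2.53378035e
[... 197 characters left out ...]
6111e-04,  1.48759800e-01,  9.88872593e-01, -1.22608726e-03]), 'contact_force': array([ 0.25296065, -0.72851854, -0.13678338]), 'wrist_torque': array([-0.00124031, -0.03717394, -0.0256379 ]), 'finger_force': 0.0, 'opening': 0.996817784456574}
{'fx': 422.35140479712766, 'fy': 422.35140479712766, 'cx': 318.1518978501734, 'cy': 239.79433230384706, 'hand_eye': array([[-6.02966533e-04, -9.44264179e-01, -3.29188088e-01,
         8.48849545e-02],
       [ 9.99999818e-01, -5.61369895e-04, -2.21408195e-04,
        -5.51867889e-04],
       [ 2.42715446e-05, -3.29188162e-01,  9.44264345e-01,
        -6.96945973e-02],
       [ 0.00000000e+00,  0.00000000e+00,  0.00000000e+00,
         1.00000000e+00]])}
```

View pics/top0.png

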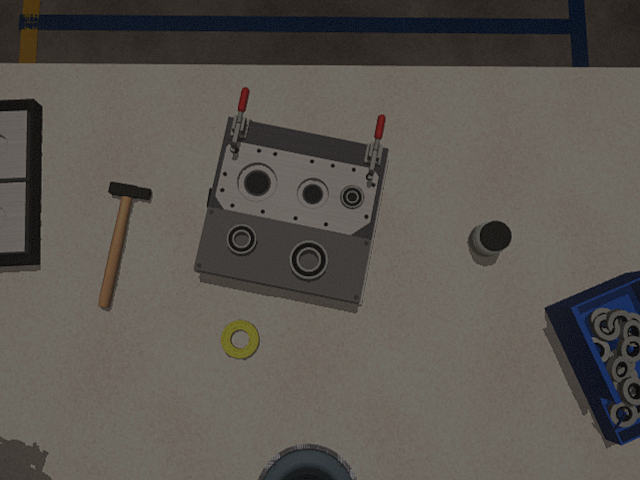

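View pics/side0.png

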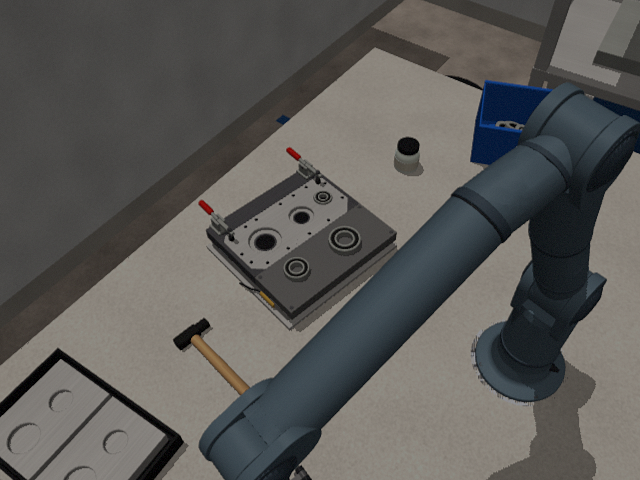

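Candidates: large loose bearing, ring at (309,260) on the plate. Look-alikes are the yellow ring (240,339) on the table, the medium bearing (241,239), the fitted small one (352,197), bearings in the blue bin (~620,345), and the tray at left. By the description I choose (309,260) as large and (241,239) as medium. Seats: large (257,182), medium (313,194).

```bash
cat > h.py <<'E'
from cell import *
import cv2,numpy as np
from scipy.spatial.transform import Rotation as R
def cam(n,st=None):
    p=camera_params(n); K=np.array([[p['fx'],0,p['cx']],[0,p['fy'],p['cy']],[0,0,1]])
    if n=='wrist':
        T=np.eye(4);q=st['ee_rot'];T[:3,:3]=R.from_quat([q[1],q[2],q[3],q[0]]).as_matrix();T[:3,3]=st['tool_pos']
        E=np.linalg.inv(T@p['hand_eye'])
    else:E=p['extrinsics']
    return K,E
def proj(K,E,P):
    c=np.atleast_2d(P)@E[:3,:3].T+E[:3,3]; c=c@K.T; return c[:,:2]/c[:,2:]
def unproj(K,E,uv,z):
    d=E[:3,:3].T@np.linalg.inv(K)@np.array([*uv,1.]); o=-E[:3,:3].T@E[:3,3]
    return o+d*(z-o[2])/d[2]
def rectify(img,K,E,z,x0,y0,w,h,s):
    "top-down map of plane z; rows: x falling from x0+h, cols: y falling from y0; s px per m"
    pts=np.float32([[x0,y0],[x0-h,y0],[x0-h,y0-w],[x0,y0-w]])
    src=np.float32(proj(K,E,np.c_[pts,np.full(4,z)]))
    dst=np.float32([[0,0],[0,h*s],[w*s,h*s],[w*s,0]])
    return cv2.warpPerspective(img,cv2.getPerspectiveTransform(src,dst),(int(w*s),int(h*s)),flags=cv2.INTER_CUBIC)
E
python3 - <<'E'
from h import *
img=cv2.imread("pics/top0.png");K,E=cam("top")
for n,uv,z in(("L",(309,260),.088),("M",(241,239),.086),("SL",(257,182),.07),("SM",(313,194),.07),("small",(352,197),.074)):print(n,unproj(K,E,uv,z)[:3].round(4))
r=rectify(img,K,E,.07,.72,.2,.36,.3,2200)
cv2.imwrite("pics/rect.png",cv2.convertScaleAbs(r,alpha=1.8))
E
```

```text
L [ 0.4892 -0.0034  0.088 ]
M [0.5325 0.1362 0.086 ]
SL [0.6563 0.1059 0.07  ]
SM [ 0.6309 -0.0123  0.07  ]
small [ 0.624  -0.0942  0.074 ]
```

View pics/rect.png

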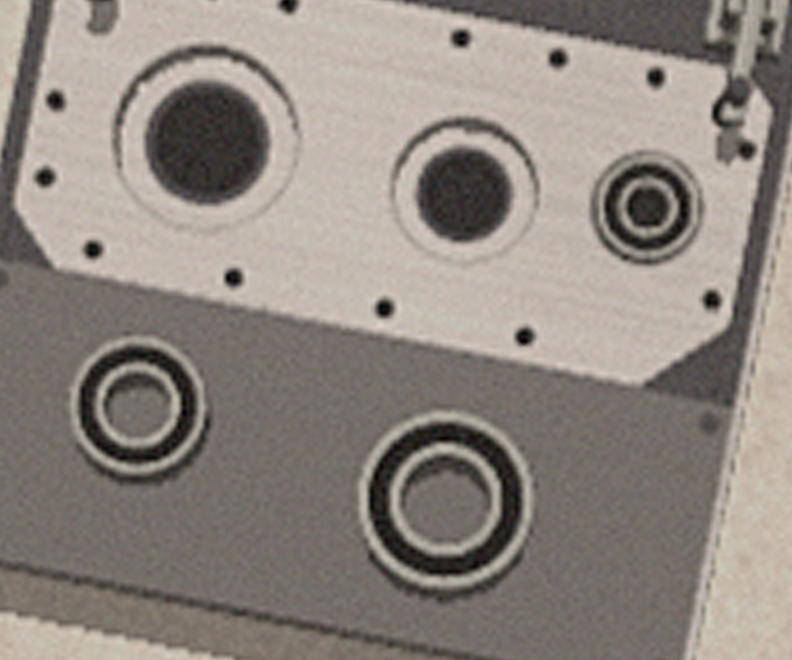

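>>> {"op": "arm_command", "data": {"commands": [{"linear": [0.63, -0.95, 0], "turn": [0, 0, -0.47], "gripper": 85}, {"linear": [0.63, -0.95, 0], "turn": [0, 0, -0.47], "gripper": 85}, {"linear": [0.63, -0.95, 0], "turn": [0, 0, -0.47], "gripper": 85}, {"linear": [0.63, -0.95, 0], "turn": [0, 0, -0.47], "gripper": 85}, {"linear": [0.63, -0.95, 0], "turn": [0, 0, -0.47], "gripper": 85}, {"linear": [0.63, -0.95, 0], "turn": [0, 0, -0.47], "gripper": 85}, {"linear": [0.63, -0.95, 0], "turn": [0, 0, -0.47], "gripper": 85}, {"linear": [0.63, -0.95, 0], "turn": [0, 0, -0.47], "gripper": 85}]}}

```text
clock: 1.1
tool_pos: [0.4681, 0.2026, 0.3036]
ee_rot: [-0.0, 0.777, 0.629, 0.0]
contact_force: [0.1, 0.9, 0.3]
opening: 0.996
finger_force: 0.0
```

>>> {"op": "arm_command", "data": {"commands": [{"linear": [0.17, -0.25, 0], "turn": [0, 0, 0], "gripper": 85}, {"linear": [0.17, -0.25, 0], "turn": [0, 0, 0], "gripper": 85}, {"linear": [0.17, -0.25, 0], "turn": [0, 0, 0], "gripper": 85}, {"linear": [0.17, -0.25, 0], "turn": [0, 0, 0], "gripper": 85}, {"linear": [0.17, -0.25, 0], "turn": [0, 0, 0], "gripper": 85}]}}

```text
clock: 1.72
tool_pos: [0.5692, 0.0547, 0.3032]
ee_rot: [-0.001, 0.776, 0.631, -0.001]
contact_force: [0.3, 0.1, -0.3]
opening: 0.989
finger_force: 0.0
```

```bash
cat > m.py <<'E'
from h import *
import sys
S=3000
guess=dict(L=(.489,-.003,.088,.040),M=(.5325,.136,.086,.031),SL=(.6577,.1059,.07,.0415),SM=(.6336,-.0114,.07,.0325))
def measure(img,K,E,names=guess,tag=''):
    out={}
    for n in names:
        x,y,z,r=guess[n];w=.16
        g=cv2.cvtColor(rectify(img,K,E,z,x+w/2,y+w/2,w,w,S),cv2.COLOR_BGR2GRAY)
        g=cv2.GaussianBlur(cv2.convertScaleAbs(g,alpha=1.8),(0,0),3)
        c=cv2.HoughCircles(g,cv2.HOUGH_GRADIENT_ALT,1.5,50,param1=60,param2=.5,minRadius=int((r-.003)*S),maxRadius=int((r+.003)*S))
        out[n]=None if c is None else [(round(x+w/2-b/S,4),round(y+w/2-a/S,4),round(q/S,4)) for a,b,q in c[0][:3]]
    return out
if __name__=="__main__":
    K,E=cam("top");print(measure(cv2.imread("pics/top0.png"),K,E))
    st=get_state();im=get_image("wrist")[:,:,::-1].copy();cv2.imwrite(f"pics/{sys.argv[1]}.png",cv2.convertScaleAbs(im,alpha=1.6))
    K,E=cam("wrist",st);print(st['tool_pos'],measure(im,K,E))
E
python3 m.py w1
```

```text
{'L': [(np.float32(0.489), np.float32(-0.002), np.float32(0.0398))], 'M': [(np.float32(0.531), np.float32(0.136), np.float32(0.032)), (np.float32(0.531), np.float32(0.136), np.float32(0.0289))], 'SL': [(np.float32(0.6557), np.float32(0.1074), np.float32(0.0418))], 'SM': [(np.float32(0.6321), np.float32(-0.0124), np.float32(0.0329))]}
[0.56917974 0.05474761 0.30322276] {'L': [(np.float32(0.4885), np.float32(-0.0015), np.float32(0.0397))], 'M': [(np.float32(0.531), np.float32(0.138), np.float32(0.0305))], 'SL': [(np.float32(0.6527), np.float32(0.1069), np.float32(0.0418))], 'SM': None}
```

View pics/w1.png

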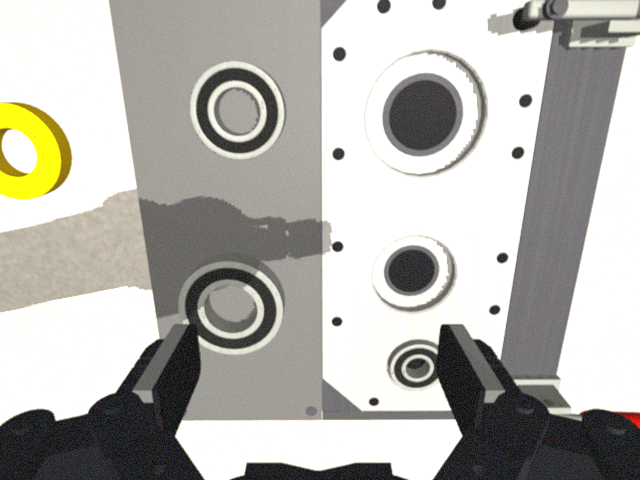

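```bash
cat > m2.py <<'E'
from m import *
from scipy.ndimage import map_coordinates
from scipy.optimize import minimize
def fit(img,K,E,n,g=None,tag=None):
    x,y,z,r=guess[n]
    if g is not None:x,y=g
    w=.16
    im=rectify(img,K,E,z,x+w/2,y+w/2,w,w,S);g=cv2.cvtColor(im,cv2.COLOR_BGR2GRAY).astype(float);g=cv2.GaussianBlur(g,(0,0),2.5)
    t=np.linspace(0,2*np.pi,180,endpoint=False);d=.0008*S
    def sc(p):
        f=lambda q:map_coordinates(g,[p[1]+q*np.sin(t),p[0]+q*np.cos(t)],order=1)
        return -np.minimum(np.abs(f(r*S+d)-f(r*S-d)),25).mean()
    c=w*S/2;best=min(((sc((c+a,c+b)),a,b) for a in range(-24,25,2) for b in range(-24,25,2)))
    p=minimize(sc,[c+best[1],c+best[2]],method='Nelder-Mead').x
    if tag:
        cv2.circle(im,tuple(int(v) for v in p.round()),int(r*S),(0,0,255),1);cv2.imwrite(tag,im)
    return np.array([x+w/2-p[1]/S,y+w/2-p[0]/S,-sc(p)]),im
if __name__=="__main__":
    ims=[]
    for src in("top","wrist"):
        st=get_state();im=get_image(src)[:,:,::-1].copy();
        if src=="top":im=cv2.imread("pics/top0.png")
        K,E=cam(src,st)
        for n in guess:
            r,i=fit(im,K,E,n,tag="/tmp/x.png");print(src,n,r.round(4));ims.append(cv2.resize(i,(200,200)))
    cv2.imwrite("pics/fit1.png",cv2.convertScaleAbs(np.vstack([np.hstack(ims[:4]),np.hstack(ims[4:])]),alpha=1.3))
E
python3 m2.py
```

```text
top L [ 4.90900e-01 -1.90000e-03  1.83994e+01]
top M [ 0.5337  0.1361 18.7392]
top SL [ 0.6589  0.1067 14.0562]
top SM [ 6.35200e-01 -1.09000e-02  1.38482e+01]
wrist L [ 4.89300e-01 -1.30000e-03  1.98834e+01]
wrist M [ 0.5321  0.1365 23.612 ]
wrist SL [ 0.6559  0.1086 20.4907]
wrist SM [ 6.30700e-01 -8.60000e-03  1.93295e+01]
```

View pics/fit1.png

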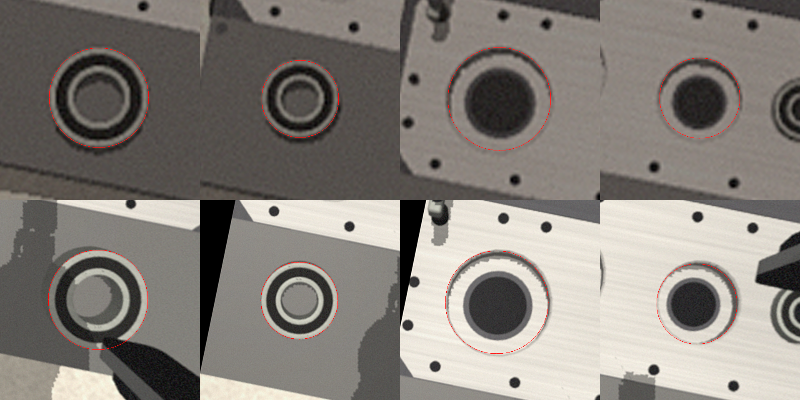

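>>> {"op": "arm_command", "data": {"commands": [{"linear": [-0.132, -0.0937, -0.1], "turn": [0, 0, 0], "gripper": 85.4}, {"linear": [-0.132, -0.0937, -0.15], "turn": [0, 0, 0], "gripper": 85.4}, {"linear": [-0.132, -0.0937, -0.18], "turn": [0, 0, 0], "gripper": 85.4}, {"linear": [-0.132, -0.0937, -0.18], "turn": [0, 0, 0], "gripper": 85.4}, {"linear": [-0.132, -0.0937, -0.18], "turn": [0, 0, 0], "gripper": 85.4}]}}

```text
clock: 2.5
tool_pos: [0.4919, -0.0003, 0.1972]
ee_rot: [0.001, 0.775, 0.632, 0.001]
contact_force: [-0.3, 0.2, 0.1]
opening: 0.999
finger_force: 0.0
```

```bash
cat > w.py <<'E'
from m2 import *
# usage: w.py picname name x y ...
a=sys.argv;st=get_state();im=get_image("wrist")[:,:,::-1].copy();K,E=cam("wrist",st)
cv2.imwrite(f"pics/{a[1]}.png",cv2.convertScaleAbs(im,alpha=1.6))
print(st['tool_pos'].round(4),st['ee_rot'].round(4),st['contact_force'].round(1),st['opening'],st['clock'])
for n in a[2:]:
    r,_=fit(im,K,E,n,tag=f"/tmp/{a[1]}{n}.png");print(n,r.round(4))
E
python3 w.py w2 L
```

```text
[ 4.919e-01 -3.000e-04  1.972e-01] [6.000e-04 7.748e-01 6.322e-01 1.300e-03] [-0.3  0.2  0.1] 0.9987618194150254 2.5
L [ 4.89300e-01 -1.40000e-03  1.96746e+01]
```

View pics/w2.png

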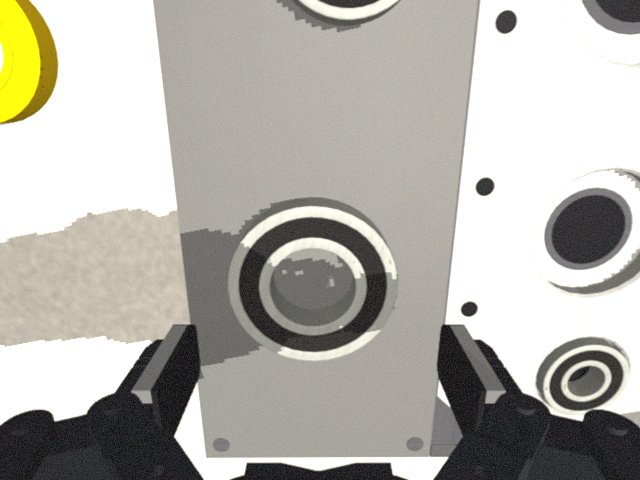

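>>> {"op": "arm_command", "data": {"commands": [{"linear": [-0.003, -0.0015, -0.03], "turn": [0, 0, 0], "gripper": 85.4}, {"linear": [-0.003, -0.0015, -0.03], "turn": [0, 0, 0], "gripper": 85.4}, {"linear": [-0.003, -0.0015, -0.03], "turn": [0, 0, 0], "gripper": 85.4}, {"linear": [-0.003, -0.0015, -0.03], "turn": [0, 0, 0], "gripper": 85.4}]}}

```text
clock: 3.05
tool_pos: [0.4895, -0.0024, 0.1788]
ee_rot: [0.0, 0.775, 0.631, 0.001]
contact_force: [0.1, -0.4, -1.2]
opening: 0.998
finger_force: 0.0
```

```bash
python3 w.py w3 L
```

```text
[ 0.4895 -0.0024  0.1788] [4.000e-04 7.755e-01 6.314e-01 9.000e-04] [ 0.1 -0.4 -1.2] 0.9983889050733254 3.05
L [ 4.89000e-01 -1.10000e-03  1.93679e+01]
```

>>> {"op": "arm_command", "data": {"commands": [{"linear": [-0.0007, 0.0017, -0.01], "turn": [0, 0, 0], "gripper": 85.4}, {"linear": [-0.0007, 0.0017, -0.02], "turn": [0, 0, 0], "gripper": 85.4}, {"linear": [-0.0007, 0.0017, -0.03], "turn": [0, 0, 0], "gripper": 85.4}, {"linear": [-0.0007, 0.0017, -0.04], "turn": [0, 0, 0], "gripper": 85.4}, {"linear": [-0.0007, 0.0017, -0.04], "turn": [0, 0, 0], "gripper": 85.4}]}}

```text
clock: 3.72
tool_pos: [0.4877, -0.0017, 0.1531]
ee_rot: [-0.0, 0.776, 0.631, -0.001]
contact_force: [-0.0, 0.3, 0.7]
opening: 0.999
finger_force: 0.0
```

```bash
python3 w.py w4 L
```

```text
[ 0.4877 -0.0017  0.1531] [-3.000e-04  7.756e-01  6.312e-01 -8.000e-04] [-0.   0.3  0.7] 0.9994235391895303 3.725
L [ 4.89200e-01 -1.40000e-03  2.00777e+01]
```

View pics/w4.png

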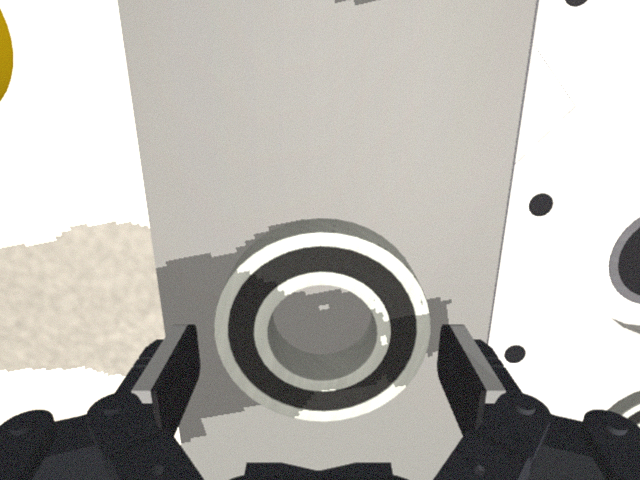

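>>> {"op": "arm_command", "data": {"commands": [{"linear": [0.002, 0.0005, 0], "turn": [0, 0, 0], "gripper": 85.4}, {"linear": [0.002, 0.0005, -0.007], "turn": [0, 0, 0], "gripper": 85.4}, {"linear": [0.002, 0.0005, -0.014], "turn": [0, 0, 0], "gripper": 85.4}, {"linear": [0.002, 0.0005, -0.014], "turn": [0, 0, 0], "gripper": 85.4}]}}

```text
clock: 4.28
tool_pos: [0.489, -0.0013, 0.145]
ee_rot: [-0.0, 0.776, 0.631, -0.0]
contact_force: [-0.1, 0.1, 0.7]
opening: 1.0
finger_force: 0.0
```

```bash
python3 w.py w5 L
```

```text
[ 0.489  -0.0013  0.145 ] [-3.000e-04  7.756e-01  6.313e-01 -5.000e-04] [-0.1  0.1  0.7] 0.9997801184313139 4.275
L [ 4.89300e-01 -1.40000e-03  2.04941e+01]
```

Well centred; continue down to TCP about 0.135.

>>> {"op": "arm_command", "data": {"commands": [{"linear": [0, 0, -0.006], "turn": [0, 0, 0], "gripper": 85.4}, {"linear": [0, 0, -0.012], "turn": [0, 0, 0], "gripper": 85.4}, {"linear": [0, 0, -0.016], "turn": [0, 0, 0], "gripper": 85.4}, {"linear": [0, 0, -0.016], "turn": [0, 0, 0], "gripper": 85.4}]}}

```text
clock: 4.82
tool_pos: [0.4892, -0.0013, 0.1356]
ee_rot: [-0.0, 0.776, 0.631, -0.0]
contact_force: [0.7, 0.5, -0.4]
opening: 1.001
finger_force: 0.0
```

```bash
python3 w.py w6 L
```

```text
[ 0.4892 -0.0013  0.1356] [-1.000e-04  7.756e-01  6.312e-01 -3.000e-04] [ 0.7  0.5 -0.4] 1.000913036308342 4.825
L [ 4.8930e-01 -1.4000e-03  2.1126e+01]
```

View pics/w6.png

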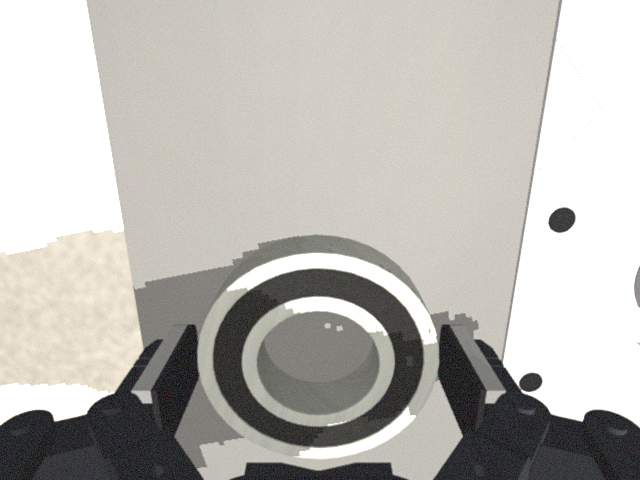

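>>> {"op": "arm_command", "data": {"commands": [{"linear": [0, 0, 0], "turn": [0, 0, 0], "gripper": 82}, {"linear": [0, 0, 0], "turn": [0, 0, 0], "gripper": 79}, {"linear": [0, 0, 0], "turn": [0, 0, 0], "gripper": 77}, {"linear": [0, 0, 0], "turn": [0, 0, 0], "gripper": 77}], "grip_force": 20}}

```text
clock: 5.38
tool_pos: [0.4893, -0.0013, 0.1364]
ee_rot: [-0.0, 0.775, 0.631, -0.0]
contact_force: [-2.4, 0.5, 4.9]
opening: 0.919
finger_force: 22.7
```

```bash
python3 w.py w7 L
```

```text
[ 0.4893 -0.0013  0.1364] [-4.000e-04  7.755e-01  6.314e-01 -1.000e-04] [-2.4  0.5  4.9] 0.9192107233342106 5.375
L [ 4.89300e-01 -1.40000e-03  2.16136e+01]
```

>>> {"op": "arm_command", "data": {"commands": [{"linear": [0.016, 0.01, 0], "turn": [0, 0, 0], "gripper": 77}, {"linear": [0.046, 0.03, 0], "turn": [0, 0, 0], "gripper": 77}, {"linear": [0.08, 0.053, 0], "turn": [0, 0, 0], "gripper": 77}, {"linear": [0.115, 0.076, 0], "turn": [0, 0, 0], "gripper": 77}, {"linear": [0.15, 0.1, 0], "turn": [0, 0, 0], "gripper": 77}, {"linear": [0.18, 0.12, 0], "turn": [0, 0, 0], "gripper": 77}, {"linear": [0.2, 0.133, 0], "turn": [0, 0, 0], "gripper": 77}, {"linear": [0.2, 0.133, 0], "turn": [0, 0, 0], "gripper": 77}]}}

```text
clock: 6.42
tool_pos: [0.6099, 0.0784, 0.1364]
ee_rot: [-0.0, 0.775, 0.631, -0.0]
contact_force: [-0.8, 0.1, 4.3]
opening: 0.915
finger_force: 24.0
```

```bash
sed -i 's/^for n in a\[2:\]/if len(a)>3 and a[3]!="SL": guess["L"]=(float(a[3]),float(a[4]),.088,.04);a=a[:3]\nfor n in a[2:]/' w.py; python3 w.py w8 L 0.609 0.078
```

```text
[0.6099 0.0784 0.1364] [-1.000e-04  7.754e-01  6.315e-01 -5.000e-04] [-0.8  0.1  4.3] 0.9146975296081411 6.425
L [ 0.6099  0.0783 22.2343]
```

```bash
python3 - <<'E'
from m2 import *
st=get_state();im=get_image("wrist")[:,:,::-1].copy();K,E=cam("wrist",st);cv2.imwrite("/tmp/a.png",im)
for n,g in(("SL",(.6565,.108)),("SM",(.632,-.0095))):
    x,y=g;z=guess[n][2];print(n,proj(K,E,[[x,y,z]]))
    r,i=fit(im,K,E,n,g,"/tmp/q.png");print(r.round(4))
    # robust: sector-wise radial edge then circle fit
    rr=guess[n][3];t=np.deg2rad(np.arange(0,360,3));rad=np.arange(rr-.006,rr+.006,.0002);P=[]
    gr=cv2.GaussianBlur(cv2.cvtColor(im,cv2.COLOR_BGR2GRAY),(0,0),1).astype(np.float32)
    for a in t:
        uv=proj(K,E,np.c_[r[0]+rad*np.cos(a),r[1]+rad*np.sin(a),np.full(len(rad),z)]).astype(np.float32)
        if uv.min()<2 or uv[:,0].max()>637 or uv[:,1].max()>477:continue
        v=cv2.remap(gr,uv[:,:1],uv[:,1:],cv2.INTER_LINEAR)[:,0];d=np.gradient(v);k=np.argmax(abs(d));P.append((int(np.rad2deg(a)),round((rad[k]-rr)*1e3,1),int(d[k])))
    print(P)
E
```

```text
SL [[434.8380198 235.6935866]]
[ 0.6545  0.1083 19.8708]
[(0, np.float64(-0.2), 13), (3, np.float64(-0.2), 11), (6, np.float64(1.8), 11), (9, np.float64(-0.4), 13), (12, np.float64(-6.0), -15), (14, np.float64(-0.4), 13), (18, np.float64(1.6), 13), (21, np.float64(-0.6), 14), (24, np.float64(-5.2), -14), (27, np.float64(-0.8), 14), (29, np.float64(1.2), 12), (33, np.float64(-0.8), 14), (36, np.float64(-1.0), 14), (39, np.float64(-4.4), -16), (42, np.float64(0.8), 14), (45, np.float64(0.8), 14), (48, np.float64(0.8), 14), (51, np.float64(0.4), 15), (54, np.float64(0.4), 14), (57, np.float64(0.4), 14), (59, np.float64(0.4), 14), (63, np.float64(-2.8), -14), (66, np.float64(0.2), 15), (69, np.float64(-2.6), -17), (72, np.float64(-0.0), 13), (75, np.float64(-0.0), 15), (78, np.float64(-2.4), -16), (81, np.float64(-0.2), 12), (84, np.float64(-0.2), 13), (87, np.float64(-0.4), 13), (90, np.float64(-0.2), 13), (93, np.float64(-1.4), -14), (96, np.float64(-1.6), -11), (99, np.float64(-0.4), 12), (102, np.float64(-0.6), 11), (105, np.float64(-1.8), -11), (108, np.float64(-1.4), -11), (111, np
[... 2799 characters left out ...]
3), (63, np.float64(-1.2), 13), (66, np.float64(-0.4), 13), (69, np.float64(-0.2), 12), (72, np.float64(-0.0), 13), (75, np.float64(0.4), 13), (78, np.float64(0.8), 13), (81, np.float64(1.0), 14), (84, np.float64(1.0), 13), (87, np.float64(1.2), 13), (90, np.float64(1.0), 13), (93, np.float64(1.0), 13), (96, np.float64(1.0), 13), (99, np.float64(0.8), 13), (102, np.float64(0.6), 14), (105, np.float64(0.4), 14), (108, np.float64(-0.0), 14), (111, np.float64(-0.2), 14), (114, np.float64(-1.0), 13), (117, np.float64(-1.4), 13), (119, np.float64(-1.8), 18), (123, np.float64(-1.0), 14), (126, np.float64(0.4), 15), (129, np.float64(1.6), 17), (132, np.float64(2.8), 15), (135, np.float64(4.2), 14)]
```

>>> {"op": "arm_command", "data": {"commands": [{"linear": [0.015, 0.02, 0], "turn": [0, 0, 0], "gripper": 77}, {"linear": [0.035, 0.04, 0], "turn": [0, 0, 0], "gripper": 77}, {"linear": [0.055, 0.0525, 0], "turn": [0, 0, 0], "gripper": 77}, {"linear": [0.07, 0.0495, 0], "turn": [0, 0, 0], "gripper": 77}, {"linear": [0.077, 0.0485, 0], "turn": [0, 0, 0], "gripper": 77}, {"linear": [0.077, 0.0485, 0], "turn": [0, 0, 0], "gripper": 77}]}}

```text
clock: 7.28
tool_pos: [0.6536, 0.1088, 0.1357]
ee_rot: [-0.003, 0.775, 0.631, -0.002]
contact_force: [-3.8, 0.4, 5.2]
opening: 0.918
finger_force: 24.2
```

```bash
cat > f.py <<'E'
from m2 import *
# bearing top height test: fit at several z, then rim edges around it
a=sys.argv;st=get_state();im=get_image("wrist")[:,:,::-1].copy();K,E=cam("wrist",st);cv2.imwrite(f"pics/{a[1]}.png",im)
print(st['tool_pos'].round(4),st['contact_force'].round(1),st['opening'].round(3),st['clock'])
n=a[2];g=guess[n]
for z in np.arange(g[2]-.012,g[2]+.003,.002):
    guess[n]=(g[0],g[1],z,g[3]);r,_=fit(im,K,E,n,(float(a[3]),float(a[4])));print(round(z,3),r.round(4))
E
python3 f.py w9 L .656 .1075
```

```text
Traceback (most recent call last):
  File "f.py", line 4, in <module>
    print(st['tool_pos'].round(4),st['contact_force'].round(1),st['opening'].round(3),st['clock'])
                                                               ^^^^^^^^^^^^^^^^^^^
AttributeError: 'float' object has no attribute 'round'
```

View pics/w9.png

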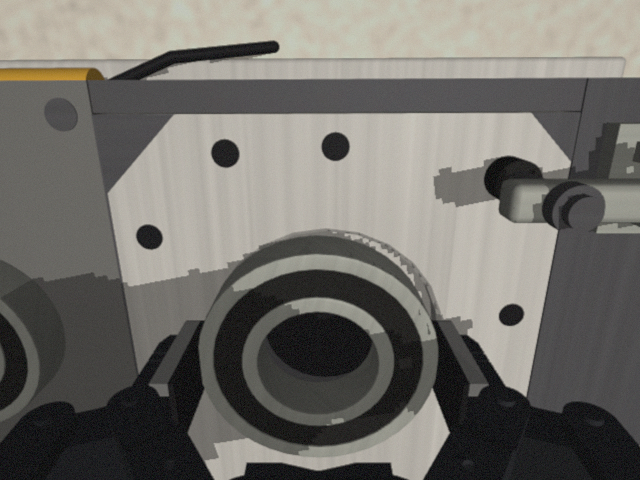

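>>> {"op": "arm_command", "data": {"commands": [{"linear": [0, 0, 0], "turn": [0, 0, 0], "gripper": 77}, {"linear": [0, 0, 0], "turn": [0, 0, 0], "gripper": 77}]}}

```text
clock: 7.58
tool_pos: [0.6536, 0.1088, 0.1356]
ee_rot: [-0.002, 0.775, 0.631, -0.002]
contact_force: [-3.9, -0.1, 5.5]
opening: 0.918
finger_force: 24.1
```

```bash
sed -i "s/st\['opening'\].round(3)/st['opening']/" f.py; python3 f.py w9b L .656 .1075
```

```text
[0.6536 0.1088 0.1356] [-3.9 -0.1  5.5] 0.9182195681378494 7.575
0.076 [ 0.654   0.1033 21.0316]
0.078 [ 0.6535  0.1049 20.1579]
0.08 [ 0.6564  0.105  18.304 ]
0.082 [ 0.6533  0.1108 20.3031]
0.084 [ 0.6523  0.1059 21.1181]
0.086 [ 0.6528  0.108  21.2671]
0.088 [ 0.6559  0.1158 20.263 ]
0.09 [ 0.656   0.1164 18.4382]
```

>>> {"op": "arm_command", "data": {"commands": [{"linear": [0, 0, 0], "turn": [0, 0, 0], "gripper": 81}, {"linear": [0, 0, 0], "turn": [0, 0, 0], "gripper": 83}, {"linear": [0, 0, 0], "turn": [0, 0, 0], "gripper": 83}, {"linear": [0, 0, 0], "turn": [0, 0, 0], "gripper": 83}]}}

```text
clock: 8.12
tool_pos: [0.6558, 0.1074, 0.1358]
ee_rot: [0.0, 0.776, 0.631, 0.0]
contact_force: [-1.3, 0.8, -0.0]
opening: 0.974
finger_force: 0.0
```

```bash
python3 f.py w10 L .656 .1075
```

```text
[0.6558 0.1074 0.1358] [-1.3  0.8 -0. ] 0.9739025065905254 8.125
0.076 [ 0.6573  0.1119 20.388 ]
0.078 [ 0.6569  0.1129 20.2146]
0.08 [ 0.6557  0.1109 18.6553]
0.082 [ 0.6559  0.1123 18.9788]
0.084 [ 0.6568  0.1138 17.896 ]
0.086 [ 0.6569  0.1149 14.9673]
0.088 [ 0.6549  0.1046 14.3031]
0.09 [ 0.6565  0.1055 14.9663]
```

View pics/w10.png

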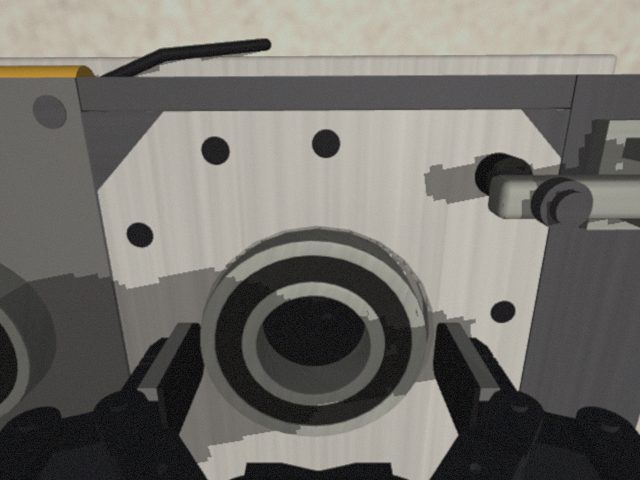

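>>> {"op": "arm_command", "data": {"commands": [{"linear": [0.001, 0, 0], "turn": [0, 0, 0], "gripper": 85.4}, {"linear": [0.001, 0, 0.01], "turn": [0, 0, 0], "gripper": 85.4}, {"linear": [0.001, 0, 0.05], "turn": [0, 0, 0], "gripper": 85.4}, {"linear": [0.001, 0, 0.12], "turn": [0, 0, 0], "gripper": 85.4}, {"linear": [0.001, -0.03, 0.2], "turn": [0, 0, 0], "gripper": 85.4}, {"linear": [0.001, -0.03, 0.2], "turn": [0, 0, 0], "gripper": 85.4}]}}

```text
clock: 8.93
tool_pos: [0.6596, 0.0865, 0.2623]
ee_rot: [0.003, 0.777, 0.63, 0.005]
contact_force: [0.1, -0.1, -0.2]
opening: 0.998
finger_force: 0.0
```

```bash
cat > pose.py <<'E'
from m2 import *
from scipy.optimize import differential_evolution
# fit 3D pose of a seated/tilted bearing top face: outer edge R and bore circles, soft edge score
def pose(im,K,E,R0,Rb,x,y,z0,dz=.008):
    g=cv2.GaussianBlur(cv2.cvtColor(im,cv2.COLOR_BGR2GRAY),(0,0),.8).astype(np.float32)
    t=np.linspace(0,2*np.pi,120,endpoint=False)
    def ring(p,r):
        X,Y,Z,a,b=p;px=r*np.cos(t);py=r*np.sin(t)
        uv=proj(K,E,np.c_[X+px,Y+py,Z+a*px+b*py]).astype(np.float32)
        return cv2.remap(g,uv[:,:1],uv[:,1:],cv2.INTER_LINEAR)[:,0]
    def sc(p):
        return -sum(np.minimum(abs(ring(p,r+.0008)-ring(p,r-.0008)),30).mean() for r in(R0,)+Rb)
    r=differential_evolution(sc,[(x-.008,x+.008),(y-.008,y+.008),(z0-dz,z0+dz),(-.2,.2),(-.2,.2)],seed=1,maxiter=150,popsize=12)
    return r.x,-r.fun
def seals(im,K,E,x,y,z,R0):
    g=cv2.cvtColor(im,cv2.COLOR_BGR2GRAY).astype(np.float32);t=np.linspace(0,2*np.pi,60);rad=np.arange(.3*R0,1.1*R0,.0005)
    m=[]
    for r in rad:
        uv=proj(K,E,np.c_[x+r*np.cos(t),y+r*np.sin(t),np.full(60,z)]).astype(np.float32);m.append(cv2.remap(g,uv[:,:1],uv[:,1:],1).mean())
    return rad,np.array(m)
E
python3 - <<'E'
from pose import *
# learn seal-ring radii from clean early bearings (wrist, w2-type pose unsaved state) -> use top image
im=cv2.imread("pics/top0.png");K,E=cam("top")
for n,(x,y) in(("L",(.4909,-.0019)),("M",(.5337,.1361))):
    rad,m=seals(im,K,E,x,y,guess[n][2],guess[n][3]);print(n,[(round(a*1e3,1),int(b)) for a,b in zip(rad[::2],m[::2])])
st=get_state();im=get_image("wrist")[:,:,::-1].copy();K,E=cam("wrist",st);cv2.imwrite("pics/w11.png",im);print(st['tool_pos'],st['clock'])
for Rb in((.02,),(.02,.0255,.0345)):
    print(pose(im,K,E,.04,Rb,.657,.108,.08))
im=get_image("top")[:,:,::-1].copy();cv2.imwrite("pics/t11.png",im)
E
```

```text
L [(np.float64(12.0), 60), (np.float64(13.0), 58), (np.float64(14.0), 55), (np.float64(15.0), 53), (np.float64(16.0), 50), (np.float64(17.0), 48), (np.float64(18.0), 46), (np.float64(19.0), 50), (np.float64(20.0), 63), (np.float64(21.0), 78), (np.float64(22.0), 89), (np.float64(23.0), 91), (np.float64(24.0), 80), (np.float64(25.0), 62), (np.float64(26.0), 39), (np.float64(27.0), 23), (np.float64(28.0), 19), (np.float64(29.0), 19), (np.float64(30.0), 19), (np.float64(31.0), 18), (np.float64(32.0), 18), (np.float64(33.0), 25), (np.float64(34.0), 42), (np.float64(35.0), 65), (np.float64(36.0), 83), (np.float64(37.0), 92), (np.float64(38.0), 88), (np.float64(39.0), 77), (np.float64(40.0), 64), (np.float64(41.0), 54), (np.float64(42.0), 51), (np.float64(43.0), 53)]
M [(np.float64(9.3), 55), (np.float64(10.3), 53), (np.float64(11.3), 50), (np.float64(12.3), 47), (np.float64(13.3), 48), (np.float64(14.3), 56), (np.float64(15.3), 72), (np.float64(16.3), 85), (np.float64(17.3), 87), (np.float64(18.3), 76), (np.float64(19.3), 54), (np.float64(20.3), 32), (np.float64(21.3), 21), (np.float64(22.3), 19), (np.float64(23.3), 18), (np.float64(24.3), 19), (np.float64(25.3), 28), (np.float64(26.3), 48), (np.float64(27.3), 69), (np.float64(28.3), 83), (np.float64(29.3), 84), (np.float64(30.3), 74), (np.float64(31.3), 61), (np.float64(32.3), 52), (np.float64(33.3), 50)]
[0.65961485 0.08652835 0.26232712] 8.925
(array([ 0.65255438,  0.10870791,  0.07732465,  0.08110659, -0.0184284 ]), np.float64(50.88505935668945))
(array([0.65286572, 0.10865851, 0.07807319, 0.04390408, 0.00175439]), np.float64(110.83265686035156))
```

```bash
python3 - <<'E'
from pose import *
from pose import pose as P
st=get_state();im=get_image("wrist")[:,:,::-1].copy();K,E=cam("wrist",st);print(st['tool_pos'],st['clock'])
print(P(im,K,E,.0346,(.0252,),.655,.108,.08)[0].round(4))
print(P(im,K,E,.0346,(.0252,.02),.655,.108,.08)[0].round(4))
im=cv2.imread("pics/w2.png")
st['tool_pos']=np.array([.4919,-.0003,.1972]);st['ee_rot']=np.array([.0006,.7748,.6322,.0013]);K,E=cam("wrist",st)
print("check flat",P(im,K,E,.0346,(.0252,),.489,-.001,.088)[0].round(4))
E
```

```text
[0.65658254 0.08918893 0.25700497] 9.025
[0.6543 0.1078 0.0796 0.0167 0.1246]
[ 0.6542  0.1085  0.0786 -0.0687 -0.0057]
check flat [ 0.4893 -0.003   0.0842 -0.0633 -0.0554]
```

>>> {"op": "arm_command", "data": {"commands": [{"linear": [-0.011, -0.019, -0.06], "turn": [0, 0, 0], "gripper": 0}, {"linear": [-0.011, -0.019, -0.12], "turn": [0, 0, 0], "gripper": 0}, {"linear": [-0.011, -0.019, -0.14], "turn": [0, 0, 0], "gripper": 0}, {"linear": [-0.011, -0.019, -0.155], "turn": [0, 0, 0], "gripper": 0}, {"linear": [-0.011, -0.019, -0.165], "turn": [0, 0, 0], "gripper": 0}, {"linear": [-0.011, -0.019, -0.173], "turn": [0, 0, 0], "gripper": 0}, {"linear": [-0.011, -0.019, -0.178], "turn": [0, 0, 0], "gripper": 0}, {"linear": [-0.011, -0.019, -0.178], "turn": [0, 0, 0], "gripper": 0}]}}

```text
clock: 10.07
tool_pos: [0.6503, 0.0783, 0.1509]
ee_rot: [-0.0, 0.776, 0.631, 0.001]
contact_force: [-1.5, -0.4, 5.1]
opening: 0.001
finger_force: 2.3
```

>>> {"op": "arm_command", "data": {"commands": [{"linear": [0, 0, 0.03], "turn": [0, 0, 0], "gripper": 0}, {"linear": [0.02, 0.098, 0.03], "turn": [0, 0, 0], "gripper": 0}, {"linear": [0.02, 0.098, 0.03], "turn": [0, 0, 0], "gripper": 0}, {"linear": [0.02, 0.098, 0.015], "turn": [0, 0, 0], "gripper": 0}, {"linear": [0.02, 0.098, 0.006], "turn": [0, 0, 0], "gripper": 0}, {"linear": [0.02, 0.098, 0], "turn": [0, 0, 0], "gripper": 0}, {"linear": [0.02, 0.098, 0], "turn": [0, 0, 0], "gripper": 0}]}}

```text
clock: 10.95
tool_pos: [0.6613, 0.1348, 0.1508]
ee_rot: [-0.001, 0.776, 0.63, -0.001]
contact_force: [-4.2, -0.5, 9.9]
opening: 0.001
finger_force: 4.8
```

>>> {"op": "arm_command", "data": {"commands": [{"linear": [0, 0, 0.03], "turn": [0, 0, 0], "gripper": 0}, {"linear": [0.039, -0.059, 0.03], "turn": [0, 0, 0], "gripper": 0}, {"linear": [0.039, -0.059, 0.03], "turn": [0, 0, 0], "gripper": 0}, {"linear": [0.039, -0.059, 0.015], "turn": [0, 0, 0], "gripper": 0}, {"linear": [0.039, -0.059, 0.006], "turn": [0, 0, 0], "gripper": 0}, {"linear": [0.039, -0.059, 0], "turn": [0, 0, 0], "gripper": 0}, {"linear": [0.039, -0.059, 0], "turn": [0, 0, 0], "gripper": 0}]}}

```text
clock: 11.82
tool_pos: [0.6842, 0.1031, 0.1508]
ee_rot: [-0.002, 0.775, 0.632, -0.001]
contact_force: [-5.0, 0.0, 10.9]
opening: -0.004
finger_force: 5.5
```

>>> {"op": "arm_command", "data": {"commands": [{"linear": [0, 0, 0.03], "turn": [0, 0, 0], "gripper": 0}, {"linear": [-0.098, 0.02, 0.03], "turn": [0, 0, 0], "gripper": 0}, {"linear": [-0.098, 0.02, 0.03], "turn": [0, 0, 0], "gripper": 0}, {"linear": [-0.098, 0.02, 0.015], "turn": [0, 0, 0], "gripper": 0}, {"linear": [-0.098, 0.02, 0.006], "turn": [0, 0, 0], "gripper": 0}, {"linear": [-0.098, 0.02, 0], "turn": [0, 0, 0], "gripper": 0}, {"linear": [-0.098, 0.02, 0], "turn": [0, 0, 0], "gripper": 0}]}}

```text
clock: 12.7
tool_pos: [0.6275, 0.1136, 0.1508]
ee_rot: [-0.0, 0.776, 0.631, 0.0]
contact_force: [-4.2, 0.1, 8.7]
opening: -0.002
finger_force: 4.3
```

>>> {"op": "arm_command", "data": {"commands": [{"linear": [0, 0, 0.06], "turn": [0, 0, 0], "gripper": 78}, {"linear": [-0.05, 0.01, 0.1], "turn": [0, 0, 0], "gripper": 78}, {"linear": [-0.157, 0.038, 0.1], "turn": [0, 0, 0], "gripper": 78}, {"linear": [-0.157, 0.038, 0.08], "turn": [0, 0, 0], "gripper": 78}, {"linear": [-0.157, 0.038, 0.08], "turn": [0, 0, 0], "gripper": 78}, {"linear": [-0.157, 0.038, 0.08], "turn": [0, 0, 0], "gripper": 78}, {"linear": [-0.157, 0.038, 0.08], "turn": [0, 0, 0], "gripper": 78}]}}

```text
clock: 13.58
tool_pos: [0.5339, 0.1358, 0.1976]
ee_rot: [0.001, 0.776, 0.631, 0.001]
contact_force: [0.2, 0.5, -0.0]
opening: 0.915
finger_force: 0.0
```

```bash
python3 w.py w20 M
```

```text
[0.5339 0.1358 0.1976] [8.000e-04 7.761e-01 6.307e-01 6.000e-04] [ 0.2  0.5 -0. ] 0.914956356040052 13.575
M [ 0.5319  0.1369 19.2298]
```

>>> {"op": "arm_command", "data": {"commands": [{"linear": [-0.002, 0.0015, -0.03], "turn": [0, 0, 0], "gripper": 76}, {"linear": [-0.002, 0.0015, -0.05], "turn": [0, 0, 0], "gripper": 76}, {"linear": [-0.002, 0.0015, -0.07], "turn": [0, 0, 0], "gripper": 76}, {"linear": [-0.002, 0.0015, -0.082], "turn": [0, 0, 0], "gripper": 76}, {"linear": [-0.002, 0.0015, -0.09], "turn": [0, 0, 0], "gripper": 76}, {"linear": [-0.002, 0.0015, -0.09], "turn": [0, 0, 0], "gripper": 76}]}}

```text
clock: 14.38
tool_pos: [0.5307, 0.1372, 0.1428]
ee_rot: [-0.0, 0.776, 0.631, -0.0]
contact_force: [0.3, -0.1, -0.6]
opening: 0.89
finger_force: 0.0
```

```bash
python3 w.py w21 M
```

```text
[0.5307 0.1372 0.1428] [-1.000e-04  7.756e-01  6.312e-01 -2.000e-04] [ 0.3 -0.1 -0.6] 0.8897364142433639 14.375
M [ 0.5321  0.1369 19.5503]
```

Correct 1.3 mm in x and close gently.

>>> {"op": "arm_command", "data": {"commands": [{"linear": [0.002, -0.0005, 0], "turn": [0, 0, 0], "gripper": 76}, {"linear": [0.002, -0.0005, 0], "turn": [0, 0, 0], "gripper": 68}, {"linear": [0.002, -0.0005, 0], "turn": [0, 0, 0], "gripper": 63}, {"linear": [0.002, -0.0005, 0], "turn": [0, 0, 0], "gripper": 59}, {"linear": [0.002, -0.0005, 0], "turn": [0, 0, 0], "gripper": 59}, {"linear": [0.002, -0.0005, 0], "turn": [0, 0, 0], "gripper": 59}], "grip_force": 20}}

```text
clock: 15.18
tool_pos: [0.5322, 0.1371, 0.1435]
ee_rot: [-0.0, 0.776, 0.631, 0.0]
contact_force: [-2.2, -0.3, 4.8]
opening: 0.705
finger_force: 22.1
```

```bash
python3 w.py w22 M
```

```text
[0.5322 0.1371 0.1435] [-2.000e-04  7.756e-01  6.312e-01  1.000e-04] [-2.2 -0.3  4.8] 0.7045230624904174 15.175
M [ 0.5324  0.1369 22.1399]
```

>>> {"op": "arm_command", "data": {"commands": [{"linear": [-0.001, -0.016, 0], "turn": [0, 0, 0], "gripper": 59}, {"linear": [-0.002, -0.048, 0], "turn": [0, 0, 0], "gripper": 59}, {"linear": [-0.003, -0.085, 0], "turn": [0, 0, 0], "gripper": 59}, {"linear": [-0.005, -0.122, 0], "turn": [0, 0, 0], "gripper": 59}, {"linear": [-0.007, -0.158, 0], "turn": [0, 0, 0], "gripper": 59}, {"linear": [-0.008, -0.19, 0], "turn": [0, 0, 0], "gripper": 59}, {"linear": [-0.009, -0.209, 0], "turn": [0, 0, 0], "gripper": 59}, {"linear": [-0.009, -0.209, 0], "turn": [0, 0, 0], "gripper": 59}]}}

```text
clock: 16.23
tool_pos: [0.5268, 0.0088, 0.1435]
ee_rot: [0.001, 0.776, 0.63, -0.0]
contact_force: [-0.3, -1.4, 6.8]
opening: 0.706
finger_force: 22.2
```

>>> {"op": "arm_command", "data": {"commands": [{"linear": [0.01, -0.002, 0], "turn": [0, 0, 0], "gripper": 59}, {"linear": [0.035, -0.007, 0], "turn": [0, 0, 0], "gripper": 59}, {"linear": [0.065, -0.0135, 0], "turn": [0, 0, 0], "gripper": 59}, {"linear": [0.09, -0.0187, 0], "turn": [0, 0, 0], "gripper": 59}, {"linear": [0.1, -0.021, 0], "turn": [0, 0, 0], "gripper": 59}, {"linear": [0.1, -0.021, 0], "turn": [0, 0, 0], "gripper": 59}]}}

```text
clock: 16.98
tool_pos: [0.583, -0.0019, 0.143]
ee_rot: [-0.004, 0.776, 0.631, -0.004]
contact_force: [-6.7, 0.7, 13.7]
opening: 0.706
finger_force: 23.8
```

```bash
python3 - <<'E'
from m2 import *
from scipy.optimize import least_squares
st=get_state();im=get_image("wrist")[:,:,::-1].copy();K,E=cam("wrist",st);print(st['tool_pos'].round(4),st['contact_force'].round(1),st['clock'])
p=st['tool_pos'];print("M",fit(im,K,E,"M",p[:2])[0].round(4))
for n,g in(("SM",(.632,-.0103)),):
    for s in range(2):
        print(n,fit(im,K,E,n,g)[0].round(4)); guess[n]=(*g,.07,.0335)
E
```

```text
[ 0.583  -0.0019  0.143 ] [-6.7  0.7 13.7] 16.975
M [ 5.82400e-01 -1.70000e-03  2.25996e+01]
SM [ 6.32100e-01 -8.70000e-03  1.61709e+01]
SM [ 6.31300e-01 -9.80000e-03  1.52162e+01]
```

>>> {"op": "arm_command", "data": {"commands": [{"linear": [0, 0, 0.0015], "turn": [0, 0, 0], "gripper": 59}, {"linear": [0, 0, 0.003], "turn": [0, 0, 0], "gripper": 59}, {"linear": [0, 0, 0.003], "turn": [0, 0, 0], "gripper": 59}]}}

```text
clock: 17.4
tool_pos: [0.5857, -0.002, 0.1436]
ee_rot: [0.0, 0.776, 0.631, -0.001]
contact_force: [0.2, -1.1, -2.6]
opening: 0.705
finger_force: 22.3
```

>>> {"op": "arm_command", "data": {"commands": [{"linear": [0.01, -0.002, -0.0005], "turn": [0, 0, 0], "gripper": 59}, {"linear": [0.03, -0.0055, -0.0005], "turn": [0, 0, 0], "gripper": 59}, {"linear": [0.055, -0.01, -0.0005], "turn": [0, 0, 0], "gripper": 59}, {"linear": [0.072, -0.013, -0.0005], "turn": [0, 0, 0], "gripper": 59}, {"linear": [0.077, -0.0138, -0.0005], "turn": [0, 0, 0], "gripper": 59}, {"linear": [0.077, -0.0138, -0.0005], "turn": [0, 0, 0], "gripper": 59}, {"linear": [0.077, -0.0138, -0.0005], "turn": [0, 0, 0], "gripper": 59}]}}

```text
clock: 18.27
tool_pos: [0.6323, -0.0092, 0.1443]
ee_rot: [-0.0, 0.776, 0.631, -0.0]
contact_force: [-0.2, -1.1, -2.6]
opening: 0.702
finger_force: 22.4
```

>>> {"op": "arm_command", "data": {"commands": [{"linear": [0, -0.001, 0], "turn": [0, 0, 0], "gripper": 62}, {"linear": [0, -0.001, 0], "turn": [0, 0, 0], "gripper": 64}, {"linear": [0, -0.001, 0], "turn": [0, 0, 0], "gripper": 65}, {"linear": [0, -0.001, 0], "turn": [0, 0, 0], "gripper": 65}]}}

```text
clock: 18.77
tool_pos: [0.633, -0.0098, 0.1448]
ee_rot: [0.0, 0.776, 0.631, 0.0]
contact_force: [0.6, -0.6, -0.0]
opening: 0.761
finger_force: 0.0
```

```bash
cat > z.py <<'E'
from pose import *
a=[float(v) for v in sys.argv[1:3]];st=get_state();im=get_image("wrist")[:,:,::-1].copy();K,E=cam("wrist",st);print(st['tool_pos'].round(4),st['clock'])
g=cv2.GaussianBlur(cv2.cvtColor(im,cv2.COLOR_BGR2GRAY),(0,0),.8).astype(np.float32);t=np.linspace(0,2*np.pi,120)
def ring(X,Y,Z,r):
    uv=proj(K,E,np.c_[X+r*np.cos(t),Y+r*np.sin(t),np.full(120,Z)]).astype(np.float32);return cv2.remap(g,uv[:,:1],uv[:,1:],1)[:,0]
for z in(.074,.076,.078,.080,.083,.086):
    # seal annulus dark, both steel rings bright
    b=max((np.mean(np.minimum(ring(x,y,z,.0172)-ring(x,y,z,.0210),60)+np.minimum(ring(x,y,z,.0285)-ring(x,y,z,.0245),60)),x,y) for x in np.arange(a[0]-.006,a[0]+.0061,.0005) for y in np.arange(a[1]-.006,a[1]+.0061,.0005))
    print(z,np.round(b,4))
E
python3 z.py .632 -.010
```

```text
[ 0.633  -0.0098  0.1448] 18.775
0.074 [ 1.19212e+02  6.32000e-01 -1.00000e-02]
0.076 [ 1.19268e+02  6.32000e-01 -8.50000e-03]
0.078 [ 1.191681e+02  6.325000e-01 -7.000000e-03]
0.08 [ 1.190897e+02  6.325000e-01 -6.500000e-03]
0.083 [ 1.169021e+02  6.330000e-01 -5.000000e-03]
0.086 [ 8.94154e+01  6.33500e-01 -4.00000e-03]
```

>>> {"op": "arm_command", "data": {"commands": [{"linear": [0, 0, 0], "turn": [0, 0, 0], "gripper": 70}, {"linear": [0, 0, 0.03], "turn": [0, 0, 0], "gripper": 74}, {"linear": [0, 0, 0.08], "turn": [0, 0, 0], "gripper": 40}, {"linear": [0.006, 0.04, 0.08], "turn": [0, 0, 0], "gripper": 0}, {"linear": [0.006, 0.04, 0.05], "turn": [0, 0, 0], "gripper": 0}, {"linear": [0.006, 0.04, 0.03], "turn": [0, 0, 0], "gripper": 0}, {"linear": [0.006, 0.04, 0.02], "turn": [0, 0, 0], "gripper": 0}, {"linear": [0.006, 0.04, 0.02], "turn": [0, 0, 0], "gripper": 0}]}}

```text
clock: 19.82
tool_pos: [0.6355, 0.0129, 0.1552]
ee_rot: [-0.0, 0.776, 0.631, -0.001]
contact_force: [-0.2, 0.0, 0.2]
opening: 0.0
finger_force: 0.0
```

>>> {"op": "arm_command", "data": {"commands": [{"linear": [0, 0, -0.004], "turn": [0, 0, 0], "gripper": 0}, {"linear": [0, 0, -0.008], "turn": [0, 0, 0], "gripper": 0}, {"linear": [0, 0, -0.012], "turn": [0, 0, 0], "gripper": 0}, {"linear": [0, 0, -0.015], "turn": [0, 0, 0], "gripper": 0}, {"linear": [0, 0, -0.015], "turn": [0, 0, 0], "gripper": 0}]}}

```text
clock: 20.45
tool_pos: [0.6366, 0.0141, 0.1488]
ee_rot: [-0.0, 0.776, 0.631, 0.0]
contact_force: [-2.8, 1.6, 5.4]
opening: 0.0
finger_force: 2.9
```

>>> {"op": "arm_command", "data": {"commands": [{"linear": [0, 0, 0.02], "turn": [0, 0, 0], "gripper": 0}, {"linear": [-0.016, -0.078, 0.02], "turn": [0, 0, 0], "gripper": 0}, {"linear": [-0.016, -0.078, 0.02], "turn": [0, 0, 0], "gripper": 0}, {"linear": [-0.016, -0.078, 0.01], "turn": [0, 0, 0], "gripper": 0}, {"linear": [-0.016, -0.078, 0.004], "turn": [0, 0, 0], "gripper": 0}, {"linear": [-0.016, -0.078, 0], "turn": [0, 0, 0], "gripper": 0}, {"linear": [-0.016, -0.078, 0], "turn": [0, 0, 0], "gripper": 0}]}}

```text
clock: 21.32
tool_pos: [0.627, -0.031, 0.1488]
ee_rot: [-0.001, 0.775, 0.632, 0.0]
contact_force: [-3.7, 1.2, 8.6]
opening: 0.006
finger_force: 4.5
```

>>> {"op": "arm_command", "data": {"commands": [{"linear": [0, 0, 0.02], "turn": [0, 0, 0], "gripper": 0}, {"linear": [0.047, 0.031, 0.02], "turn": [0, 0, 0], "gripper": 0}, {"linear": [0.047, 0.031, 0.02], "turn": [0, 0, 0], "gripper": 0}, {"linear": [0.047, 0.031, 0.01], "turn": [0, 0, 0], "gripper": 0}, {"linear": [0.047, 0.031, 0.004], "turn": [0, 0, 0], "gripper": 0}, {"linear": [0.047, 0.031, 0], "turn": [0, 0, 0], "gripper": 0}, {"linear": [0.047, 0.031, 0], "turn": [0, 0, 0], "gripper": 0}]}}

```text
clock: 22.2
tool_pos: [0.6541, -0.015, 0.1488]
ee_rot: [-0.001, 0.776, 0.631, -0.001]
contact_force: [-3.9, 0.5, 8.3]
opening: 0.001
finger_force: 4.1
```

>>> {"op": "arm_command", "data": {"commands": [{"linear": [0, 0, 0.02], "turn": [0, 0, 0], "gripper": 0}, {"linear": [-0.078, 0.016, 0.02], "turn": [0, 0, 0], "gripper": 0}, {"linear": [-0.078, 0.016, 0.02], "turn": [0, 0, 0], "gripper": 0}, {"linear": [-0.078, 0.016, 0.01], "turn": [0, 0, 0], "gripper": 0}, {"linear": [-0.078, 0.016, 0.004], "turn": [0, 0, 0], "gripper": 0}, {"linear": [-0.078, 0.016, 0], "turn": [0, 0, 0], "gripper": 0}, {"linear": [-0.078, 0.016, 0], "turn": [0, 0, 0], "gripper": 0}]}}

```text
clock: 23.08
tool_pos: [0.6094, -0.0047, 0.1488]
ee_rot: [0.0, 0.776, 0.631, 0.0]
contact_force: [-3.1, 0.5, 6.4]
opening: -0.001
finger_force: 3.3
```

Both tops probe level at seated height. Retract and check with the top camera.

>>> {"op": "arm_command", "data": {"commands": [{"linear": [0, 0, 0.1], "turn": [0, 0, 0], "gripper": 0}, {"linear": [0, 0, 0.2], "turn": [0, 0, 0], "gripper": 0}, {"linear": [-0.1, 0, 0.3], "turn": [0, 0, 0], "gripper": 0}, {"linear": [-0.2, 0, 0.3], "turn": [0, 0, 0], "gripper": 0}, {"linear": [-0.3, 0, 0.3], "turn": [0, 0, 0], "gripper": 0}, {"linear": [-0.3, 0, 0.3], "turn": [0, 0, 0], "gripper": 0}, {"linear": [-0.3, 0, 0.3], "turn": [0, 0, 0], "gripper": 0}]}}

```text
clock: 23.95
tool_pos: [0.4286, -0.0045, 0.3282]
ee_rot: [0.0, 0.776, 0.631, 0.001]
contact_force: [-0.2, 0.7, 0.9]
opening: -0.001
finger_force: 0.0
```

```bash
python3 - <<'E'
from m2 import *
im=get_image("top")[:,:,::-1].copy();K,E=cam("top");st=get_state();print(st['tool_pos'],st['contact_force'].round(1),st['clock'])
guess["L"]=(.6585,.107,.078,.04);guess["M"]=(.635,-.0105,.076,.031)
guess["S"]=(.624,-.094,.074,.0235)
i0=cv2.imread("pics/top0.png")
for n in"LMS":print(n,fit(im,K,E,n)[0].round(4))
print("S before",fit(i0,K,E,"S")[0].round(4))
E
```

```text
[ 0.42961446 -0.00447274  0.32839803] [ 0.1 -0.3  0. ] 24.0
L [ 0.6514  0.1065 18.341 ]
M [ 6.29400e-01 -1.03000e-02  1.95407e+01]
S [ 0.6212 -0.093  19.0185]
S before [ 0.6212 -0.093  18.471 ]
```

```bash
python3 - <<'E'
from m2 import *
im=get_image("top")[:,:,::-1].copy();i0=cv2.imread("pics/top0.png");K,E=cam("top");t=np.linspace(0,2*np.pi,120)
def seal(im,a,z,ri,rm1,rm2,ro):
    g=cv2.GaussianBlur(cv2.cvtColor(im,cv2.COLOR_BGR2GRAY),(0,0),.6).astype(np.float32)
    def ring(X,Y,r):
        uv=proj(K,E,np.c_[X+r*np.cos(t),Y+r*np.sin(t),np.full(120,z)]).astype(np.float32);return np.minimum(cv2.remap(g,uv[:,:1],uv[:,1:],1)[:,0],90)
    return np.round(max(((ring(x,y,ri)-ring(x,y,rm1)+ring(x,y,ro)-ring(x,y,rm2)).mean(),x,y) for x in np.arange(a[0]-.009,a[0]+.009,.0005) for y in np.arange(a[1]-.009,a[1]+.009,.0005)),4)
Lr=(.0225,.0275,.0325,.037);Mr=(.0169,.0215,.0243,.0288)
print("L0",seal(i0,(.49,-.002),.088,*Lr),"M0",seal(i0,(.533,.136),.086,*Mr))
for z in(.078,.088):print("L",z,seal(im,(.656,.107),z,*Lr))
for z in(.076,.086):print("M",z,seal(im,(.633,-.01),z,*Mr))
# seat floor through-hole (dark disc) centres before
g=cv2.cvtColor(i0,cv2.COLOR_BGR2GRAY)
for c in((257,182),(313,194)):
    m=np.zeros_like(g);cv2.circle(m,c,18,255,-1);b=((g<50)&(m>0)).astype(np.uint8);n,_,s,cc=cv2.connectedComponentsWithStats(b);k=1+np.argmax(s[1:,4]);print("hole",cc[k],s[k],unproj(K,E,cc[k],.06).round(4))
E
```

```text
L0 [ 1.174839e+02  4.910000e-01 -2.000000e-03] M0 [107.977    0.534    0.1365]
L 0.078 [1.129623e+02 6.560000e-01 1.075000e-01]
L 0.088 [1.120878e+02 6.535000e-01 1.070000e-01]
M 0.076 [ 1.079187e+02  6.340000e-01 -1.000000e-02]
M 0.086 [ 1.085788e+02  6.320000e-01 -9.500000e-03]
hole [256.8990099  182.72673267] [244 171  26  25 505] [0.6572 0.1068 0.06  ]
hole [312.17006803 193.7414966 ] [303 185  19  19 294] [ 0.6337 -0.0108  0.06  ]
```

```bash
python3 -c "
from cell import *
print(sign_off())"
```

```text
the job is handed in; nothing more can be done
None
```

I slid both bearings into their own seats and handed the job in at about 24 s; no verdict came back. Fingertip probes at four points found each one level at seated height, and the top camera shows centres about 1.4 mm (large) and 0.9 mm (medium) off the seats, with the small bearing unmoved.

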